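Microscope kit back on its shadow mats

TASK

Tidy the microscope kit: put the petri dish, the dropper bottle, the memory stick and the marker each on the mat whose dark silhouette has its shape, covering the silhouette and lined up with it (either end may point either way), the dish flat and the bottle upright. The bottle and the stick have been left on mats that belong to other things, so these are in the way until they are moved; set everything down gently, and leave the forceps and the small white box where they lie.

Things in the scene. Friction and masses are not known exactly. Their poses are not given: they have to be found in the camera images.
- petri_dish: shallow round petri dish with lid, 56 mm across, 14 mm high, lying flat on the worktop. Origin: centre of its underside, z up.
- oil_bottle: small upright dropper bottle with black cap, 66 mm high: body 26 mm across up to 48 mm, cap 20 mm across above. At the start it stands on the petri dish's mat. Origin: centre of its underside, z up its axis.
- memory_stick: flat red memory stick, 56 mm long overall, 8 mm thick: 18 mm wide case from y=-16 to y=+28 mm, 12 mm wide metal plug at its -y end. At the start it lies on the marker's mat. Origin: centre of its underside; y along its length, x across, z up.
- marker_pen: lab marker, white barrel with black cap, lying flat on the worktop, 125 mm long, 12 to 13 mm wide, 13 to 14 mm high; it does not roll. Origin: middle of its underside; y along its length, x across, z up.
- dish_mat: fixed pale grey square mat, 76x76 mm, 4 mm thick, flat on the worktop; in its middle a flat dark silhouette: a large disc 57 mm across, for the petri dish. Origin: centre of its underside, z up (so its top is 4 mm above its origin).
- bottle_mat: fixed pale grey square mat, 76x76 mm, 4 mm thick, flat on the worktop; in its middle a flat dark silhouette: a small disc 27 mm across, for the dropper bottle. Origin: centre of its underside, z up (so its top is 4 mm above its origin).
- stick_mat: fixed pale grey square mat, 76x76 mm, 4 mm thick, flat on the worktop; in its middle a flat dark silhouette: a short bar 19 mm wide and 57 mm long with a narrower end, for the memory stick. Origin: centre of its underside, z up (so its top is 4 mm above its origin); y along the length of the silhouette.
- marker_mat: fixed pale grey long mat, 44x150 mm, 4 mm thick, flat on the worktop; along its middle a flat dark silhouette: a thin bar 14.5x127 mm, for the marker. Origin: centre of its underside, z up (so its top is 4 mm above its origin); y along the length of the mat.
- forceps: bystander: pointed steel forceps lying flat, 15x124x8 mm, in front of the desktop analyser. Origin: centre of its underside, y along its length.
- cover_glass_box: bystander: small white box, 27x27x16 mm. A desktop analyser 180 mm high stands just behind it, and the front edge of a wooden shelf hangs 0.415 m above the worktop about 95 mm behind it, so carry things between places on the near side of it. Origin: centre of its underside, z up.

How it is judged:
At the end, for the whole second after the job is handed in: Each of the four rests released on its own mat: origin within 12 mm of the mat centre from above and 1 to 10 mm above the mat underside; dish and bottle upright within 0.1 rad; stick and marker flat within 0.1 rad and along the silhouette within 0.2 rad, either way round; all at rest (horizontal distance between petri_dish and dish_mat below 0.012 m and z of petri_dish in the frame of dish_mat between 0.001 and 0.01 m and linear speed of each of petri_dish, oil_bottle, memory_stick, marker_pen below 0.02 m/s and angular speed of each of petri_dish, oil_bottle, memory_stick, marker_pen below 0.2 rad/s and angle between each of petri_dish, oil_bottle's own z axis and vertical below 0.1 rad and horizontal distance between oil_bottle and bottle_mat below 0.012 m and z of oil_bottle in the frame of bottle_mat between 0.001 and 0.01 m and horizontal distance between memory_stick and stick_mat below 0.012 m and z of memory_stick in the frame of stick_mat between 0.001 and 0.01 m and angle between each of memory_stick, marker_pen's own y axis and vertical above 1.47 rad and angle between the y axis of memory_stick and the y axis of stick_mat, either way round below 0.2 rad and horizontal distance between marker_pen and marker_mat below 0.012 m and z of marker_pen in the frame of marker_mat between 0.001 and 0.01 m and angle between the y axis of marker_pen and the y axis of marker_mat, either way round below 0.2 rad); the robot touches nothing.
It fails at once if the petri dish is dropped or thrown on the bench (faster than 0.6 m/s less than 40 mm above it) (height (world z) of petri_dish below 0.04 m and linear speed of petri_dish above 0.6 m/s).
It fails at once if the oil bottle is dropped or thrown on the bench (faster than 0.6 m/s less than 40 mm above it) (height (world z) of oil_bottle below 0.04 m and linear speed of oil_bottle above 0.6 m/s).
It fails at once if the memory stick is dropped or thrown on the bench (faster than 0.6 m/s less than 40 mm above it) (height (world z) of memory_stick below 0.04 m and linear speed of memory_stick above 0.6 m/s).
It fails at once if the marker pen is dropped or thrown on the bench (faster than 0.6 m/s less than 40 mm above it) (height (world z) of marker_pen below 0.04 m and linear speed of marker_pen above 0.6 m/s).
It fails at once if the forceps or the small white box are shifted by more than 20 mm (distance of any of forceps, cover_glass_box from where it was at the start of the episode above 0.02 m).
It also fails if it takes over 120 s, if anything falls off the work surface, if the arm or the gripper's body presses on something with over 40 N, if the wrist force passes 120 N, or if a joint passes its speed limit or range.

ROBOT

A 6-joint arm with a two-finger parallel gripper is mounted at the origin on a cart in front of the work surface, level with it; the furniture and walls round the work are solid. World frame = base frame: x ahead of the robot, y to its left, z up, the work surface at z = 0. Lengths are in m, angles in rad, forces in N, time in s.
With the tool pointing down it reaches from about 0.275 to 0.825 m from the base axis. Payload 4.9 kg.
Tool frame: the origin (TCP) lies midway between the tips of the shut fingers; the grasp point (between the pads) lies robot.hold_point_z behind it (robot.hold_point_z is the distance from the TCP to the grasp point, in m); z points along the fingers, y is the line along which they close (so a half turn about z gives the same grasp; the last joint's range is limited). The gripper opens to 85 mm and grips with 20 to 120 N. Pads are 22 mm wide; open, the fingers measure 114 mm over their backs; the gripper's body (76 mm by 85 mm) begins 54 mm behind the grasp point. The pads swing forward as they close: fully open they stand 13 mm farther back than shut.
Start: joints at [1.089, 0.326, -0.193, 1.052, 0, 1.437], TCP at [0.187, 0.517, 0.231] pointing down, gripper open.
Joint ranges: [-2.65, 2.65], [-0.97, 1.79], [-1.3, 1.35], [-1.93, 2.1], [-1.47, 1.37], [-3.14, 3.14]. Speed limits (rad/s): [2.57, 2.57, 3.14, 3.14, 3.14, 3.14].

INTERFACE

Orientations are given as a unit quaternion [x, y, z, w].
In Python, from workcell import robot gives the robot as it stands.
- The arm moves only by the tool apply_moves, never from a script. Its argument "increments" is a list of rows, each a list of 7 numbers: the opening, from 0 (shut) to 1 (fully open), then the shift along the tool's x, y, z each as a share of 0.25 m, from -1 to 1, then the turn, a rotation vector about the tool's x, y, z each as a share of 60 degrees, from -1 to 1. A call has 1 to 20 rows; each row is the pose to reach, as a shift and turn from the pose commanded when the call began, along the tool's axes at that moment; what a row does not reach only later rows make up. A row lasts 1/10 s, in which the tool goes at most 50 mm and 8.59 degrees, less where a joint would pass 70% of its speed; a pose out of reach is approached as far as the arm can. A call with a number of a shift or a turn outside -1 to 1 is refused whole. A call with a gripper value outside its range is refused whole. The fingers move at their own pace and stop on an object; "grip_force" is the grip in N (left out, the last holds). Time passes only in rows, so rows that repeat a pose let the fingers close. It gives the time, the measured TCP pose, the force, the opening and the grip force at its end, in the units of the state.
- robot.read_state(): the state, without advancing time (a new reading comes with each control period).
- robot.camera(name): name is "scene" or "side" or "wrist"; returns the picture (384x512x3 uint8, red, green, blue); there is no depth.
- robot.camera_model(name): a dict with "K" (3x3 intrinsics, pixels), "R" (3x3) and "t" (3): a world point X has camera coordinates R X + t. Camera axes: x right, y down, z forward; pixel columns grow to the right and rows downward; lengths in m; the calibration is good to about 2 mm. A picture is of the moment at which its call begins: read the wrist's pose just before it. camera_model takes no time and is no camera call; for the wrist camera it gives the pose at the moment of the call.
- robot.hand_in(): hands the job in; it is judged then, once.
Trained networks look in the newest picture that a camera, given by its name, has taken for a name from the list of things; names that differ only in an ending like _2 or _b are one class to them, and where a whole thing is asked for, a point or a joint stands for the part that bears it (a point fixed in the world has none). Each returns a list of dicts, best first, with "p" (0 to 1); they miss things now and then, are a little off and sometimes report something else, mostly with a low value. They report only what shows in the picture. A call takes as long as a camera call.
- robot.outline_of(camera, thing): "region" (384x512 bool, what is visible of it) and "box" ([left, top, right, bottom] in pixels, round what is visible of it).
The state is a dict: "t": time; "joint_positions": joint angles; "qvel": joint speeds; "joint_efforts": joint torques, N m; "position": TCP position; "ee_rot": TCP orientation; "force": force on the tool from outside, world axes, zero at the start; "ft_torque": the same for the moment, N m; "grip_width": finger opening in m; "grip_force": force on a finger pad.
Only numpy, scipy, OpenCV 4.12 (cv2) and the standard library are available. Lean on these libraries where they do the work, as an engineer would, in place of code of your own. Each camera call takes 0.05 s, during which the arm holds its last target. There are 200 camera calls.

## Working session

There is one attempt and no reset: what is moved stays moved. The work goes in short steps, Python scripts to look and compute and a tool call to move; the robot and the scene stay as the last step left them, time stands still between calls to the robot, and variables do not carry over. Pictures are saved under pics/ and viewed, at most 14 in all, crops included, and the job is handed in when it is done.

Besides the shell and the picture viewer there is one more tool, called after ">>>" by a JSON object that holds its "method" and its "body". apply_moves: Moves the arm, as the interface text tells. Its arguments: {"type":"object","properties":{"increments":{"type":"array"},"grip_force":{"type":"number"}},"required":["increments"]}

```bash
mkdir -p pics; ls; python3 - <<'E'
from workcell import robot
import cv2
print(robot.read_state(), robot.hold_point_z)
for n in ["scene","side","wrist"]:
    im=robot.camera(n); cv2.imwrite(f"pics/{n}0.png",im[:,:,::-1])
    m=robot.camera_model(n); print(n,m)
E
```

```text
pics
{'t': 0.0, 'joint_positions': array([ 1.08884393e+00,  3.26929440e-01, -1.93606499e-01,  1.05197894e+00,
        1.76974445e-05,  1.43660769e+00]), 'qvel': array([ 0.00081494,  0.00096387, -0.00053371, -0.00057005,  0.00115708,
        0.00036316]), 'joint_efforts': array([ 5.33910043e-04, -4.43396616e+01,  2.62442404e+01,  1.53228140e-02,
       -2.54585711e-04, -6.52860379e-06]), 'position': array([0.18714327, 0.51656152, 0.2305011 ]), 'ee_rot': array([ 1.73006930e-01,  9.84920232e-01, -8.16136642e-04, -2.68981675e-04]), 'force': array([-0.07760629, -0.0082475 ,  0.61479762]), 'ft_torque': array([ 0.01727332, -0.03244775,  0.00879043]), 'grip_force': 0.0, 'grip_width': 0.085244673820035} 0.0187
scene {'K': array([[380.71989292,   0.        , 256.21598071],
       [  0.        , 380.71989292, 193.43819364],
       [  0.        ,   0.        ,   1.        ]]), 'R': array([[ 0.78428846, -0.61991049,  0.02454784],
       [-0.26054093, -0.36502062, -0.89379996],
       [ 0.56303644,  0.69460128, -0.44779351]]), 't': array([-0.41884573,  0.15135972,  0.75649981])}
side {'K': array([[425.42565751,   0.        , 254.29894625],
       [  0.        , 425.42565751, 193.29739279],
       [  0.        ,   0.        ,   1.        ]]), 'R': array([[ 0.14467878, -0.98936375, -0.01508041],
       [-0.75319587, -0.10023357, -0.65011476],
       [ 0.64168842,  0.10541632, -0.75968637]]), 't': array([-0.11858538,  0.39950702,  0.92495698])}
wrist {'K': array([[274.27163213,   0.        , 256.13547566],
       [  0.        , 274.27163213, 193.26781   ],
       [  0.        ,   0.        ,   1.        ]]), 'R': array([[ 0.3405787 ,  0.94021366, -0.00210205],
       [ 0.89435856, -0.32327704,  0.3092163 ],
       [ 0.29004984, -0.10719247, -0.95098941]]), 't': array([-0.54868988, -0.04081974,  0.38112076])}
```

View pics/scene0.png

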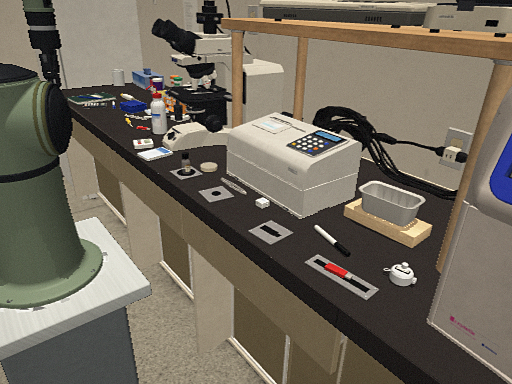

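View pics/side0.png

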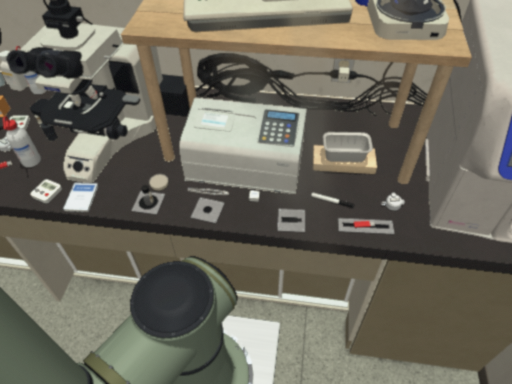

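View pics/wrist0.png

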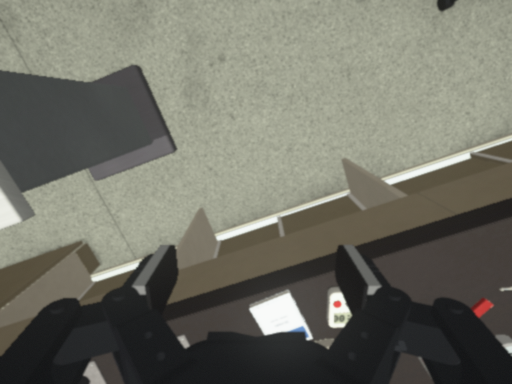

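The scene and side views show all the items. In the side view the dish mat with the bottle is at (148,201), the dish at (158,182), the bottle mat at (208,209), the stick mat at (291,219), the marker at (332,200) and the marker mat with the stick at (365,226). The wrist view shows only floor and the bench edge.

```bash
cat > h.py <<'E'
from workcell import robot
import numpy as np, cv2
from scipy.spatial.transform import Rotation as Rot
H=dict(petri_dish=.014,oil_bottle=.035,memory_stick=.012,marker_pen=.013,dish_mat=.004,bottle_mat=.004,stick_mat=.004,marker_mat=.004,forceps=.008,cover_glass_box=.016)
def plane(m,px,z):
    px=np.atleast_2d(px).astype(float)
    d=np.c_[px,np.ones(len(px))]@np.linalg.inv(m["K"]).T@m["R"]
    c=-m["R"].T@m["t"]
    return (c+d*((z-c[2])/d[:,2])[:,None])[:,:2]
def proj(m,X):
    p=m["K"]@(m["R"]@np.asarray(X,float)+m["t"]); return p[:2]/p[2]
def find(cam,names,take=True,zs={}):
    m=robot.camera_model(cam)
    if take:
        im=robot.camera(cam)
    out={}
    for n in names:
        r=robot.outline_of(cam,n)
        if not r: print(cam,n,"none"); continue
        r=r[0]; reg=r["region"].astype(np.uint8)
        cs=max(cv2.findContours(reg,cv2.RETR_EXTERNAL,cv2.CHAIN_APPROX_NONE)[0],key=len)[:,0]
        w=plane(m,cs,zs.get(n,H[n]))*1000
        (cx,cy),(a,b),ang=cv2.minAreaRect(w.astype(np.float32))
        if a<b: a,b,ang=b,a,ang-90
        print(cam,n,"p%.2f"%r["p"],"c %.0f %.0f"%(cx,cy),"size %.0f %.0f"%(a,b),"longdir %.1f"%((ang+90)%180-90),"box",np.round(r["box"]).astype(int))
        out[n]=(cx,cy,a,b,ang)
    return out
E
python3 - <<'E'
from h import *
for c in ["scene","side"]: find(c,list(H))
print(robot.read_state()["t"])
E
```

```text
scene petri_dish p0.68 c 531 243 size 84 54 longdir 56.9 box [200 163 220 173]
scene oil_bottle p0.45 c 464 268 size 177 28 longdir 61.7 box [184 153 190 173]
scene memory_stick p0.63 c 456 -362 size 58 28 longdir -79.6 box [324 261 353 283]
scene marker_pen p0.82 c 528 -279 size 130 18 longdir 77.1 box [313 227 350 257]
scene dish_mat p0.78 c 456 260 size 83 76 longdir 88.7 box [169 170 201 181]
scene bottle_mat p0.58 c 454 80 size 78 76 longdir 83.3 box [200 186 235 204]
scene stick_mat p0.58 c 448 -161 size 80 78 longdir 3.4 box [249 220 289 246]
scene marker_mat p0.66 c 455 79 size 81 74 longdir 82.2 box [202 185 236 205]
scene forceps p0.42 c 520 88 size 114 24 longdir 87.9 box [222 176 247 195]
scene cover_glass_box none
side petri_dish p0.64 c 533 249 size 53 53 longdir -82.4 box [150 176 165 190]
side oil_bottle p0.60 c 459 259 size 81 28 longdir 36.5 box [140 186 152 206]
side memory_stick none
side marker_pen p0.68 c 528 -269 size 122 22 longdir 76.0 box [313 193 353 208]
side dish_mat p0.80 c 457 259 size 76 76 longdir 2.6 box [134 192 161 214]
side bottle_mat p0.86 c 455 83 size 79 79 longdir 82.6 box [189 196 225 222]
side stick_mat p0.70 c 450 -158 size 75 73 longdir 4.0 box [276 209 310 235]
side marker_mat p0.77 c 456 -364 size 150 48 longdir -86.4 box [335 217 396 237]
side forceps none
side cover_glass_box p0.62 c 512 -44 size 38 29 longdir 7.9 box [249 189 260 200]
1.25
```

>>> {"method": "apply_moves", "body": {"increments": [[1, -0.616, -0.325, 0, 0, 0, -0.332], [1, -0.616, -0.325, 0, 0, 0, -0.332], [1, -0.616, -0.325, 0, 0, 0, -0.332], [1, -0.616, -0.325, 0, 0, 0, -0.332], [1, -0.616, -0.325, 0, 0, 0, -0.332]]}}

```text
t: 1.75
position: [0.3069, 0.3857, 0.2314]
ee_rot: [0.003, 1.0, -0.0, 0.0]
force: [0.1, 1.0, 0.2]
grip_width: 0.0853
grip_force: 0.0
```

>>> {"method": "apply_moves", "body": {"increments": [[1, -0.464, -0.7, 0, 0, 0, 0], [1, -0.464, -0.7, 0, 0, 0, 0], [1, -0.464, -0.7, 0, 0, 0, 0], [1, -0.464, -0.7, 0, 0, 0, 0], [1, -0.464, -0.7, 0, 0, 0, 0], [1, -0.464, -0.7, 0, 0, 0, 0], [1, -0.464, -0.7, 0, 0, 0, 0]]}}

```text
t: 2.45
position: [0.4198, 0.2142, 0.2312]
ee_rot: [-0.0, 1.0, 0.0, -0.0]
force: [-0.2, 1.0, -0.2]
grip_width: 0.0856
grip_force: 0.0
```

```bash
python3 - <<'E'
from h import *
cv2.imwrite("pics/w1.png",robot.camera("wrist")[:,:,::-1])
find("wrist",["petri_dish","oil_bottle","dish_mat","bottle_mat","forceps"],False)
E
```

```text
wrist petri_dish p0.70 c 534 252 size 57 56 longdir 0.1 box [262 224 302 261]
wrist oil_bottle p0.65 c 459 259 size 44 25 longdir 27.7 box [280 183 304 214]
wrist dish_mat p0.85 c 458 261 size 76 76 longdir -1.5 box [261 165 316 219]
wrist bottle_mat p0.81 c 454 84 size 80 78 longdir -7.6 box [140 162 191 216]
wrist forceps p0.58 c 521 76 size 78 13 longdir -89.9 box [135 225 220 238]
```

View pics/w1.png

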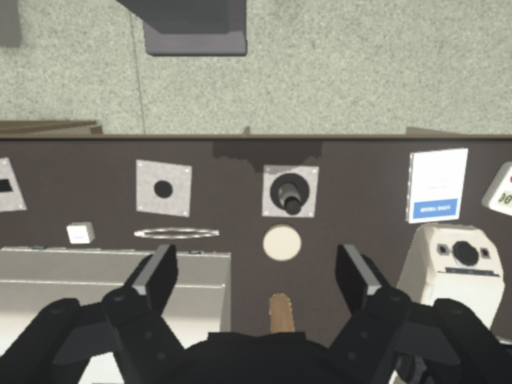

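The wrist view shows the bottle on the dish mat at (290,195), the dish at (282,242), the bottle mat at (164,188), the forceps at (177,233) and the box at (80,233). The analyser's left edge is at column 231 and the shelf post is at (281,310), so I'll grasp the dish diagonally.

```bash
cat >> h.py <<'E'
from scipy.optimize import least_squares
def fitbox(cams,n,rings,x0):
    "rings: list of (radius,z); fit xy of upright round thing to detected boxes"
    th=np.linspace(0,2*np.pi,40); obs=[]
    for c in cams:
        r=robot.outline_of(c,n)
        if r: obs.append((robot.camera_model(c),np.array(r[0]["box"],float)))
    def f(p):
        o=[]
        for m,b in obs:
            P=np.array([proj(m,[p[0]+r*np.cos(t),p[1]+r*np.sin(t),z]) for r,z in rings for t in th])
            o.append((np.r_[P.min(0),P.max(0)]+[0,0,1,1]*0-b)*np.array([1,1,1,1]))
        return np.concatenate(o)
    s=least_squares(f,x0,loss="soft_l1"); print(n,np.round(s.x*1000,1),np.round(f(s.x),1)); return s.x
BR=[(.013,.004),(.013,.052),(.010,.070)]
E
python3 - <<'E'
from h import *
fitbox(["wrist"],"oil_bottle",BR,[.459,.259])
fitbox(["wrist","side"],"oil_bottle",BR,[.459,.259])
fitbox(["wrist"],"petri_dish",[(.028,0),(.028,.014)],[.534,.25])
print(plane(robot.camera_model("wrist"),[[292,206]],.07))
m=robot.camera_model("wrist")
print("analyser top corner",plane(m,[[231,254]],.18),"post base",plane(m,[[282,295]],0), "bottlemat sil",plane(m,[[163,189]],.004))
E
```

```text
Traceback (most recent call last):
  File "h.py", line 41, in fitbox
    s=least_squares(f,x0,loss="soft_l1"); print(n,np.round(s.x*1000,1),np.round(f(s.x),1)); return s.x
  File "h.py", line 39, in f
    o.append((np.r_[P.min(0),P.max(0)]+[0,0,1,1]*0-b)*np.array([1,1,1,1]))
              ~~~~~~~~~~~~~~~~~~~~~~~~^~~~~~~~~~~~
ValueError: operands could not be broadcast together with shapes (4,) (0,)
```

```bash
sed -i 's/+\[0,0,1,1\]\*0-b)\*np.array(\[1,1,1,1\]))/-b))/; s/o.append((np.r_\(.*\)-b))$/o.append(np.r_\1-b)/' h.py; grep -n "o.append" h.py
python3 - <<'E'
from h import *
fitbox(["wrist"],"oil_bottle",BR,[.459,.259])
fitbox(["wrist","side"],"oil_bottle",BR,[.459,.259])
fitbox(["wrist"],"petri_dish",[(.028,0),(.028,.014)],[.534,.25])
m=robot.camera_model("wrist")
print(plane(m,[[292,206]],.07))
print("analyser top corner",plane(m,[[231,254]],.18),"post base",plane(m,[[282,295]],0), "bottlemat sil",plane(m,[[163,189]],.004))
E
```

```text
39:            o.append(np.r_[P.min(0),P.max(0)]-b)
oil_bottle [457.2 260.2] [ 0.5 -1.4 -0.4  1. ]
oil_bottle [456.6 260. ] [ 0.5 -1.9 -0.4  0.5 -0.4 -0.6  0.7 -0.5]
petri_dish [538.4 251.4] [ 0.6 -0.4 -0.6  0.4]
[[0.45597045 0.25536116]]
analyser top corner [[0.4557252  0.19276732]] post base [[0.63747427 0.25510746]] bottlemat sil [[0.45536173 0.0811166 ]]
```

>>> {"method": "apply_moves", "body": {"increments": [[1, -0.149, 0.183, 0, 0, 0, 0], [1, -0.149, 0.183, 0.1, 0, 0, 0], [1, -0.149, 0.183, 0.3, 0, 0, 0], [1, -0.149, 0.183, 0.5, 0, 0, 0], [1, -0.149, 0.183, 0.7, 0, 0, 0], [1, -0.149, 0.183, 0.78, 0, 0, 0], [1, -0.149, 0.183, 0.837, 0, 0, 0], [1, -0.149, 0.183, 0.837, 0, 0, 0]], "grip_force": 30}}

```text
t: 3.8
position: [0.456, 0.2582, 0.0199]
ee_rot: [0.0, 1.0, -0.001, -0.002]
force: [-0.5, -0.1, -0.2]
grip_width: 0.0857
grip_force: 0.0
```

>>> {"method": "apply_moves", "body": {"increments": [[0, 0, 0, 0, 0, 0, 0], [0, 0, 0, 0, 0, 0, 0], [0, 0, 0, 0, 0, 0, 0], [0, 0, 0, 0, 0, 0, 0], [0, 0, 0, 0, 0, 0, 0], [0, 0, 0, 0, 0, 0, 0], [0, 0, 0, 0, 0, 0, 0], [0, 0, 0, 0, 0, 0, 0], [0, 0, 0, 0, 0, 0, 0], [0, 0, 0, 0, 0, 0, 0]]}}

```text
t: 4.8
position: [0.4585, 0.2592, 0.023]
ee_rot: [0.0, 1.0, 0.0, 0.001]
force: [-1.4, -0.4, 5.8]
grip_width: 0.0252
grip_force: 29.3
```

>>> {"method": "apply_moves", "body": {"increments": [[0, 0, 0, -0.1, 0, 0, 0], [0, 0, 0, -0.2, 0, 0, 0], [0, 0.012, -0.18, -0.2, 0, 0, 0], [0, 0.012, -0.36, -0.2, 0, 0, 0], [0, 0.012, -0.54, -0.2, 0, 0, 0], [0, 0.012, -0.66, -0.2, 0, 0, 0], [0, 0.012, -0.708, -0.2, 0, 0, 0], [0, 0.012, -0.708, -0.2, 0, 0, 0], [0, 0.012, -0.708, -0.1, 0, 0, 0], [0, 0.012, -0.708, -0.05, 0, 0, 0], [0, 0.012, -0.708, -0.02, 0, 0, 0], [0, 0.012, -0.708, -0.004, 0, 0, 0], [0, 0.012, -0.708, -0.004, 0, 0, 0], [0, 0.012, -0.708, -0.004, 0, 0, 0]]}}

```text
t: 6.2
position: [0.4552, 0.0826, 0.0233]
ee_rot: [-0.0, 1.0, 0.0, 0.0]
force: [-0.3, -0.3, -0.8]
grip_width: 0.0248
grip_force: 30.0
```

Release and rise, then head toward the dish with a diagonal turn.

>>> {"method": "apply_moves", "body": {"increments": [[0, 0, 0, 0.004, 0, 0, 0], [0.5, 0, 0, 0.004, 0, 0, 0], [1, 0, 0, 0.004, 0, 0, 0], [1, 0, 0, 0.004, 0, 0, 0], [1, 0, 0, 0.004, 0, 0, 0], [1, 0, 0, -0.05, 0, 0, 0], [1, 0, 0, -0.2, 0, 0, 0], [1, 0, 0, -0.4, 0, 0, 0], [1, 0, 0, -0.6, 0, 0, 0], [1, 0, 0.2, -0.8, 0, 0, 0], [1, 0.0, 0.3, -0.8, 0, 0, 0], [1, 0.0, 0.4, -0.8, 0, 0, 0], [1, 0.0, 0.4, -0.8, 0, 0, 0]]}}

```text
t: 7.5
position: [0.455, 0.1844, 0.2238]
ee_rot: [-0.002, 1.0, 0.001, 0.001]
force: [-0.3, -0.6, -0.4]
grip_width: 0.0857
grip_force: 0.0
```

```bash
python3 - <<'E'
from h import *
cv2.imwrite("pics/w2.png",robot.camera("wrist")[:,:,::-1])
find("wrist",["petri_dish","oil_bottle","dish_mat","bottle_mat"],False)
fitbox(["wrist"],"oil_bottle",BR,[.455,.08])
fitbox(["wrist"],"petri_dish",[(.028,0),(.028,.014)],[.534,.25])
E
```

```text
wrist petri_dish p0.73 c 533 250 size 56 55 longdir 0.2 box [286 206 323 245]
wrist oil_bottle p0.67 c 454 79 size 47 26 longdir -47.3 box [159 156 192 185]
wrist dish_mat p0.62 c 458 259 size 75 75 longdir 87.5 box [283 140 344 198]
wrist bottle_mat p0.67 c 453 81 size 76 76 longdir 81.6 box [154 134 210 197]
oil_bottle [452.1  81.6] [-0.4 -0.6  0.5  0.5]
petri_dish [540.6 248.4] [-2.4 -0.7  1.9  0.8]
```

View pics/w2.png

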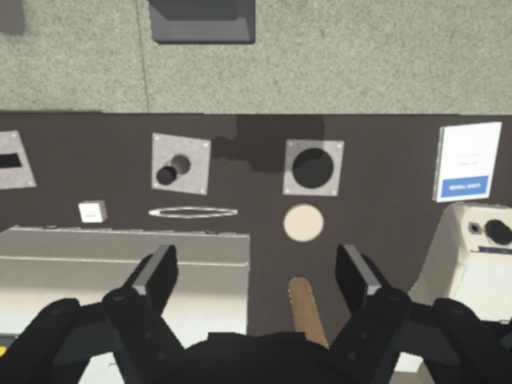

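The bottle now stands over its silhouette, with the base at about (180,165). The dish silhouette is free at (313,168), and the dish is at (303,223).

>>> {"method": "apply_moves", "body": {"increments": [[1, -0.1, 0.2, 0, 0, 0, 0.13], [1, -0.2, 0.262, 0, 0, 0, 0.27], [1, -0.32, 0.262, 0, 0, 0, 0.41], [1, -0.32, 0.262, 0, 0, 0, 0.55], [1, -0.32, 0.262, 0, 0, 0, 0.69], [1, -0.32, 0.262, 0.1, 0, 0, 0.75], [1, -0.32, 0.262, 0.3, 0, 0, 0.75], [1, -0.32, 0.262, 0.45, 0, 0, 0.75], [1, -0.32, 0.262, 0.45, 0, 0, 0.75]]}}

```text
t: 8.75
position: [0.5306, 0.2452, 0.1052]
ee_rot: [0.383, 0.924, -0.004, -0.004]
force: [-1.0, -0.3, -0.2]
grip_width: 0.0854
grip_force: 0.0
```

```bash
python3 - <<'E'
from h import *
cv2.imwrite("pics/w3.png",robot.camera("wrist")[:,:,::-1])
find("wrist",["petri_dish","dish_mat"],False)
fitbox(["wrist"],"petri_dish",[(.028,0),(.028,.014)],[.534,.25])
E
```

```text
wrist petri_dish p0.75 c 539 252 size 57 56 longdir 0.2 box [236 164 296 226]
wrist dish_mat p0.72 c 461 261 size 77 77 longdir -1.6 box [151  59 273 185]
petri_dish [545.8 250.9] [-0.1  1.   0.1 -1.2]
```

View pics/w3.png

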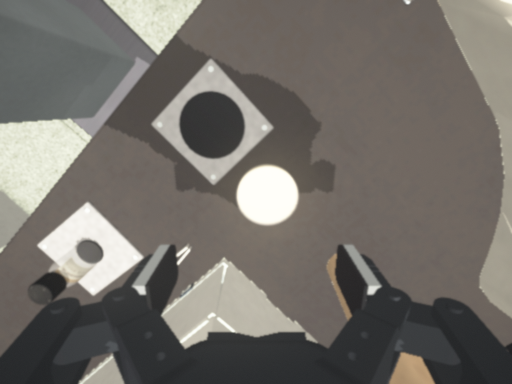

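The dish at (268,195) lies between the open fingers, clear of the analyser corner at (222,260) and the post at (335,265).

>>> {"method": "apply_moves", "body": {"increments": [[1, 0, 0, 0.15, 0, 0, 0], [1, 0, 0, 0.3, 0, 0, 0], [1, 0, 0, 0.36, 0, 0, 0], [1, 0, 0, 0.36, 0, 0, 0], [1, 0, 0, 0.36, 0, 0, 0], [1, 0, 0, 0.36, 0, 0, 0]]}}

```text
t: 9.55
position: [0.5368, 0.2481, 0.023]
ee_rot: [0.383, 0.924, 0.001, 0.002]
force: [0.0, -0.5, 0.8]
grip_width: 0.0853
grip_force: 0.0
```

>>> {"method": "apply_moves", "body": {"increments": [[1, 0, 0, 0.05, 0, 0, 0], [1, 0, 0, 0.082, 0, 0, 0], [1, 0, 0, 0.082, 0, 0, 0], [0, 0, 0, 0.082, 0, 0, 0], [0, 0, 0, 0.082, 0, 0, 0], [0, 0, 0, 0.082, 0, 0, 0], [0, 0, 0, 0.082, 0, 0, 0], [0, 0, 0, 0.082, 0, 0, 0], [0, 0, 0, 0.082, 0, 0, 0], [0, 0, 0, 0.082, 0, 0, 0]], "grip_force": 30}}

```text
t: 10.55
position: [0.5352, 0.2475, 0.0005]
ee_rot: [0.383, 0.924, 0.0, 0.0]
force: [-0.1, -0.1, 4.5]
grip_width: 0.0548
grip_force: 32.0
```

>>> {"method": "apply_moves", "body": {"increments": [[0, 0, 0, -0.06, 0, 0, 0], [0, 0, 0, -0.14, 0, 0, 0], [0, 0.09, -0.07, -0.14, 0, 0, 0], [0, 0.18, -0.14, -0.14, 0, 0, 0], [0, 0.25, -0.191, -0.14, 0, 0, 0], [0, 0.25, -0.191, -0.14, 0, 0, 0], [0, 0.25, -0.191, -0.14, 0, 0, 0], [0, 0.25, -0.191, -0.08, 0, 0, 0], [0, 0.25, -0.191, -0.04, 0, 0, 0], [0, 0.25, -0.191, -0.022, 0, 0, 0], [0, 0.25, -0.191, -0.018, 0, 0, 0], [0, 0.25, -0.191, -0.018, 0, 0, 0], [0, 0.25, -0.191, -0.018, 0, 0, 0]]}}

```text
t: 11.85
position: [0.4573, 0.2577, 0.0045]
ee_rot: [0.383, 0.924, -0.0, 0.0]
force: [-0.2, -0.3, 0.1]
grip_width: 0.0545
grip_force: 31.8
```

>>> {"method": "apply_moves", "body": {"increments": [[0, 0, 0, 0.004, 0, 0, 0], [1, 0, 0, 0.004, 0, 0, 0], [1, 0, 0, 0, 0, 0, 0], [1, 0, 0, 0, 0, 0, 0], [1, 0, 0, 0, 0, 0, 0], [1, 0, 0, -0.04, 0, 0, 0], [1, 0, 0, -0.2, 0, 0, -0.05], [1, 0, 0, -0.4, 0, 0, -0.19], [1, 0, 0, -0.6, 0, 0, -0.33], [1, 0, 0, -0.8, 0, 0, -0.47], [1, 0, 0, -0.8, 0, 0, -0.61], [1, 0, 0, -0.8, 0, 0, -0.75], [1, 0, 0, -0.8, 0, 0, -0.75], [1, 0, 0, -0.8, 0, 0, -0.75]]}}

```text
t: 13.25
position: [0.4566, 0.2578, 0.2047]
ee_rot: [0.002, 1.0, -0.0, -0.0]
force: [0.0, 0.1, 0.1]
grip_width: 0.0853
grip_force: 0.0
```

```bash
python3 - <<'E'
from h import *
cv2.imwrite("pics/w4.png",robot.camera("wrist")[:,:,::-1])
find("wrist",["petri_dish","dish_mat"],False,{"petri_dish":.018})
fitbox(["wrist"],"petri_dish",[(.028,.004),(.028,.018)],[.457,.26])
print(robot.read_state()["position"])
E
```

```text
wrist petri_dish p0.84 c 455 259 size 55 54 longdir -0.1 box [236 148 281 192]
wrist dish_mat p0.68 c 458 261 size 76 75 longdir -1.8 box [229 140 290 200]
petri_dish [456.3 259.8] [-0.1 -1.   0.1  1.2]
[0.45655041 0.257769   0.20421044]
```

View pics/w4.png

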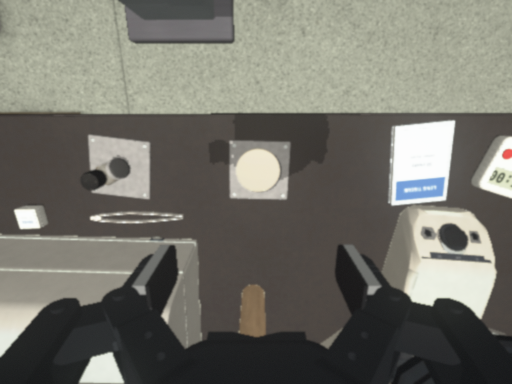

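The dish sits in the middle of its mat at (258,170), and the bottle is upright on its own. Next is the stick side.

>>> {"method": "apply_moves", "body": {"increments": [[1, 0, -0.2, 0, 0, 0, 0], [1, 0, -0.4, 0, 0, 0, 0], [1, 0, -0.6, 0, 0, 0, 0], [1, 0, -0.8, 0, 0, 0, 0], [1, 0, -1, 0, 0, 0, 0], [1, 0, -1, 0, 0, 0, 0]]}}

```text
t: 14.05
position: [0.457, 0.0026, 0.2045]
ee_rot: [0.005, 1.0, -0.001, 0.0]
force: [-0.3, 0.2, 0.1]
grip_width: 0.0853
grip_force: 0.0
```

>>> {"method": "apply_moves", "body": {"increments": [[1, 0, -0.2, 0, 0, 0, 0], [1, 0, -0.4, 0, 0, 0, 0], [1, 0, -0.6, 0, 0, 0, 0], [1, 0, -0.8, 0, 0, 0, 0], [1, 0, -1, 0, 0, 0, 0], [1, 0, -1, 0, 0, 0, 0]]}}

```text
t: 14.65
position: [0.4574, -0.2472, 0.2044]
ee_rot: [0.004, 1.0, -0.001, 0.001]
force: [-0.1, 1.8, -0.1]
grip_width: 0.0851
grip_force: 0.0
```

>>> {"method": "apply_moves", "body": {"increments": [[1, 0, -0.15, 0, 0, 0, 0], [1, 0, -0.15, 0, 0, 0, 0], [1, 0, -0.15, 0, 0, 0, 0], [1, 0, -0.15, 0, 0, 0, 0], [1, 0, -0.15, 0, 0, 0, 0]]}}

```text
t: 15.15
position: [0.4569, -0.2781, 0.2045]
ee_rot: [-0.001, 1.0, 0.0, -0.0]
force: [0.4, 0.3, -0.2]
grip_width: 0.0854
grip_force: 0.0
```

```bash
python3 - <<'E'
from h import *
cv2.imwrite("pics/w5.png",robot.camera("wrist")[:,:,::-1])
find("wrist",["memory_stick","marker_pen","stick_mat","marker_mat"],False)
print(robot.read_state()["position"])
E
```

```text
wrist memory_stick p0.71 c 459 -359 size 57 19 longdir -79.1 box [169 158 217 180]
wrist marker_pen p0.67 c 533 -271 size 123 14 longdir 78.5 box [220 214 308 240]
wrist stick_mat p0.94 c 450 -160 size 76 76 longdir 4.4 box [319 134 381 195]
wrist marker_mat p0.79 c 459 -365 size 151 46 longdir -86.2 box [130 149 247 194]
[ 0.45685345 -0.27914876  0.20466326]
```

View pics/w5.png

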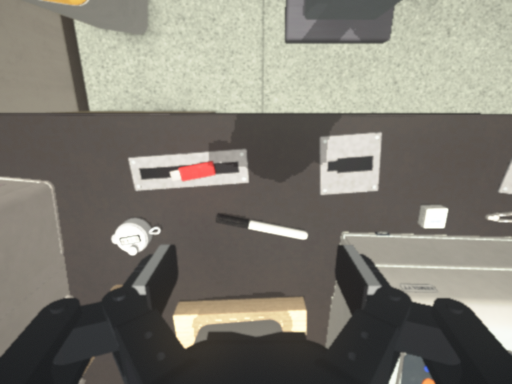

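The red stick lies on the marker mat at (195,172), and the marker is at (262,227). The stick mat is at (350,163), with its bar slightly tilted, and a small pot stands at (132,236). I'll keep the fingers half open to clear the neighbours.

>>> {"method": "apply_moves", "body": {"increments": [[0.5, -0.008, -0.15, 0, 0, 0, 0.14], [0.5, -0.008, -0.32, 0, 0, 0, 0.28], [0.5, -0.008, -0.32, 0, 0, 0, 0.42], [0.5, -0.008, -0.32, 0, 0, 0, 0.56], [0.5, -0.008, -0.32, 0, 0, 0, 0.7], [0.5, -0.008, -0.32, 0, 0, 0, 0.84], [0.5, -0.008, -0.32, 0, 0, 0, 0.98], [0.5, -0.008, -0.32, 0, 0, 0, 0.98]]}}

```text
t: 16.2
position: [0.4587, -0.3595, 0.2045]
ee_rot: [0.491, 0.871, 0.0, -0.0]
force: [0.2, 0.2, 0.7]
grip_width: 0.0426
grip_force: 0.0
```

>>> {"method": "apply_moves", "body": {"increments": [[0.5, 0, 0, 0, 0, 0, 0.14], [0.5, 0, 0, 0.1, 0, 0, 0.28], [0.5, 0, 0, 0.25, 0, 0, 0.338], [0.5, 0, 0, 0.35, 0, 0, 0.338], [0.5, 0, 0, 0.35, 0, 0, 0.338], [0.5, 0, 0, 0.35, 0, 0, 0.338], [0.5, 0, 0, 0.35, 0, 0, 0.338]]}}

```text
t: 16.9
position: [0.4597, -0.3606, 0.1188]
ee_rot: [0.636, 0.772, -0.0, 0.001]
force: [-0.8, -0.7, 0.2]
grip_width: 0.0426
grip_force: 0.0
```

```bash
python3 - <<'E'
from h import *
cv2.imwrite("pics/w6.png",robot.camera("wrist")[:,:,::-1])
find("wrist",["memory_stick","marker_mat"],False)
s=robot.read_state(); print(s["position"],s["ee_rot"])
E
```

```text
wrist memory_stick p0.88 c 459 -359 size 55 18 longdir -78.4 box [244 158 267 216]
wrist marker_mat p0.94 c 459 -365 size 150 45 longdir -85.3 box [227 111 286 264]
[ 0.45956847 -0.36040737  0.11861404] [ 6.36453342e-01  7.71313946e-01 -1.37277505e-04  1.38614880e-03]
```

View pics/w6.png

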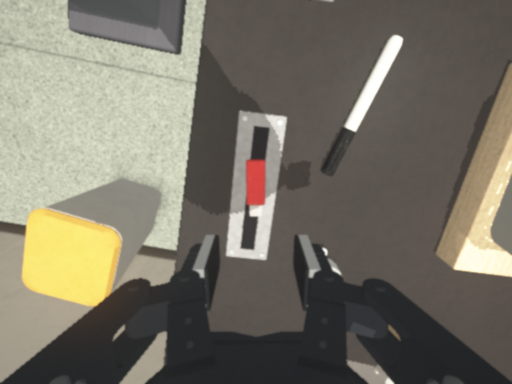

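The stick at (256,183) is aligned between the fingers.

>>> {"method": "apply_moves", "body": {"increments": [[0.5, 0, 0, 0.15, 0, 0, 0], [0.5, 0, 0, 0.3, 0, 0, 0], [0.5, 0, 0, 0.4, 0, 0, 0], [0.5, 0, 0, 0.448, 0, 0, 0], [0.5, 0, 0, 0.448, 0, 0, 0], [0, 0, 0, 0.448, 0, 0, 0], [0, 0, 0, 0.448, 0, 0, 0], [0, 0, 0, 0.448, 0, 0, 0], [0, 0, 0, 0.448, 0, 0, 0], [0, 0, 0, 0.448, 0, 0, 0], [0, 0, 0, 0.448, 0, 0, 0]], "grip_force": 30}}

```text
t: 18.15
position: [0.4599, -0.3608, 0.0069]
ee_rot: [0.637, 0.771, -0.0, 0.002]
force: [0.3, 0.8, 5.8]
grip_width: 0.0167
grip_force: 30.6
```

>>> {"method": "apply_moves", "body": {"increments": [[0, 0, 0, -0.1, 0, 0, 0], [0, 0, 0, -0.2, 0, 0, 0], [0, 0.2, 0.028, -0.2, 0, 0, 0.05], [0, 0.4, 0.057, -0.2, 0, 0, 0.105], [0, 0.6, 0.085, -0.2, 0, 0, 0.105], [0, 0.74, 0.106, -0.2, 0, 0, 0.105], [0, 0.79, 0.113, -0.2, 0, 0, 0.105], [0, 0.79, 0.113, -0.2, 0, 0, 0.105], [0, 0.79, 0.113, -0.1, 0, 0, 0.105], [0, 0.79, 0.113, -0.05, 0, 0, 0.105], [0, 0.79, 0.113, -0.02, 0, 0, 0.105], [0, 0.79, 0.113, -0.004, 0, 0, 0.105], [0, 0.79, 0.113, -0.004, 0, 0, 0.105], [0, 0.79, 0.113, -0.004, 0, 0, 0.105]]}}

```text
t: 19.55
position: [0.4497, -0.1615, 0.0064]
ee_rot: [0.678, 0.735, 0.0, 0.001]
force: [-0.4, 0.2, 0.1]
grip_width: 0.0169
grip_force: 31.3
```

>>> {"method": "apply_moves", "body": {"increments": [[0.5, 0, 0, 0.002, 0, 0, 0], [0.5, 0, 0, 0.002, 0, 0, 0], [0.5, 0, 0, 0, 0, 0, 0], [0.5, 0, 0, -0.02, 0, 0, 0], [0.5, 0, 0, -0.1, 0, 0, 0], [0.5, 0, 0, -0.3, 0, 0, 0], [0.5, -0.05, 0.03, -0.45, 0, 0, 0], [0.5, -0.2, 0.12, -0.45, 0, 0, 0.14], [0.5, -0.38, 0.24, -0.45, 0, 0, 0.27], [0.5, -0.463, 0.292, -0.45, 0, 0, 0.27], [0.5, -0.463, 0.292, -0.45, 0, 0, 0.27], [0.5, -0.463, 0.292, -0.45, 0, 0, 0.27], [0.5, -0.463, 0.292, -0.45, 0, 0, 0.27]]}}

```text
t: 20.85
position: [0.53, -0.2686, 0.1183]
ee_rot: [0.775, 0.632, -0.0, -0.001]
force: [0.1, -0.4, -0.2]
grip_width: 0.0424
grip_force: 0.0
```

```bash
python3 - <<'E'
from h import *
cv2.imwrite("pics/w7.png",robot.camera("wrist")[:,:,::-1])
find("wrist",["memory_stick","marker_pen","stick_mat"],False)
s=robot.read_state(); print(s["position"],s["ee_rot"])
E
```

```text
wrist memory_stick p0.64 c 451 -160 size 57 20 longdir -84.4 box [116  53 161 124]
wrist marker_pen p0.96 c 536 -271 size 125 13 longdir 77.8 box [257 128 270 253]
wrist stick_mat p0.74 c 451 -160 size 77 76 longdir 4.4 box [ 85  33 196 143]
[ 0.53071446 -0.26896899  0.11872708] [ 7.74625774e-01  6.32419857e-01 -4.04913172e-05 -1.83671159e-04]
```

View pics/w7.png

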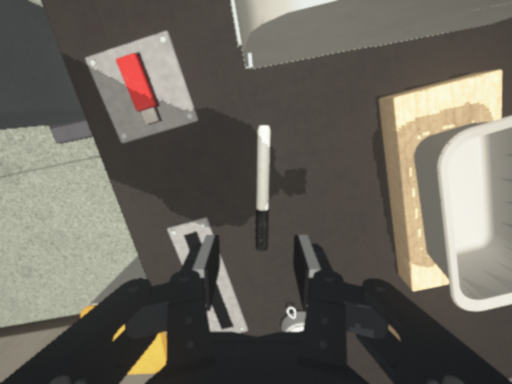

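The stick covers its silhouette on the mat at (140,87). The marker at (263,188) lies between the fingers, with the pot at (292,315) well outside.

>>> {"method": "apply_moves", "body": {"increments": [[0.5, -0.005, 0.015, 0.15, 0, 0, 0], [0.5, -0.005, 0.015, 0.3, 0, 0, 0], [0.5, -0.005, 0.015, 0.4, 0, 0, 0], [0.5, -0.005, 0.015, 0.457, 0, 0, 0], [0.5, -0.005, 0.015, 0.457, 0, 0, 0], [0, -0.005, 0.015, 0.457, 0, 0, 0], [0, -0.005, 0.015, 0.457, 0, 0, 0], [0, -0.005, 0.015, 0.457, 0, 0, 0], [0, -0.005, 0.015, 0.457, 0, 0, 0], [0, -0.005, 0.015, 0.457, 0, 0, 0], [0, -0.005, 0.015, 0.457, 0, 0, 0]], "grip_force": 40}}

```text
t: 22.15
position: [0.5359, -0.2727, 0.0061]
ee_rot: [0.775, 0.632, 0.001, 0.002]
force: [-0.5, -0.2, 6.9]
grip_width: 0.0109
grip_force: 40.8
```

>>> {"method": "apply_moves", "body": {"increments": [[0, 0, 0, -0.1, 0, 0, 0], [0, 0, 0, -0.24, 0, 0, 0], [0, 0, -0.15, -0.24, 0, 0, -0.05], [0, -0.1, -0.231, -0.24, 0, 0, -0.15], [0, -0.25, -0.231, -0.24, 0, 0, -0.27], [0, -0.38, -0.231, -0.24, 0, 0, -0.27], [0, -0.428, -0.231, -0.24, 0, 0, -0.27], [0, -0.428, -0.231, -0.24, 0, 0, -0.27], [0, -0.428, -0.231, -0.14, 0, 0, -0.27], [0, -0.428, -0.231, -0.08, 0, 0, -0.27], [0, -0.428, -0.231, -0.04, 0, 0, -0.27], [0, -0.428, -0.231, -0.02, 0, 0, -0.27], [0, -0.428, -0.231, -0.018, 0, 0, -0.27], [0, -0.428, -0.231, -0.018, 0, 0, -0.27]]}}

```text
t: 23.55
position: [0.4563, -0.363, 0.0101]
ee_rot: [0.678, 0.735, 0.001, -0.001]
force: [-3.6, 4.1, 11.7]
grip_width: 0.0111
grip_force: 41.3
```

>>> {"method": "apply_moves", "body": {"increments": [[0, 0, 0, -0.002, 0, 0, 0], [0, 0, 0, -0.002, 0, 0, 0], [0.5, 0, 0, -0.002, 0, 0, 0], [0.5, 0, 0, -0.002, 0, 0, 0], [0.5, 0, 0, -0.004, 0, 0, 0], [0.5, 0, 0, -0.04, 0, 0, 0], [0.5, 0, 0, -0.2, 0, 0, 0], [0.5, 0, 0, -0.4, 0, 0, 0], [0.5, 0, 0, -0.6, 0, 0, 0], [0.5, 0, 0, -0.6, 0, 0, 0], [0.5, 0, 0, -0.6, 0, 0, 0], [0.5, 0, 0, -0.6, 0, 0, 0]]}}

```text
t: 24.75
position: [0.4559, -0.3645, 0.158]
ee_rot: [0.678, 0.735, 0.0, -0.001]
force: [0.5, 0.7, 0.0]
grip_width: 0.0426
grip_force: 0.0
```

```bash
python3 - <<'E'
from h import *
cv2.imwrite("pics/w8.png",robot.camera("wrist")[:,:,::-1])
find("wrist",["memory_stick","marker_pen","stick_mat","marker_mat"],False,{"marker_pen":.017})
find("side",list(H),True,{"marker_pen":.017,"petri_dish":.018})
fitbox(["side"],"oil_bottle",BR,[.455,.08])
cv2.imwrite("pics/s8.png",robot.camera("side")[:,:,::-1])
E
```

```text
wrist memory_stick none
wrist marker_pen p0.60 c 457 -363 size 126 11 longdir -85.0 box [253 123 264 236]
wrist stick_mat p0.63 c 453 -196 size 74 5 longdir 4.6 box [227   2 310   7]
wrist marker_mat p0.59 c 458 -364 size 149 45 longdir -86.0 box [239 109 278 243]
side petri_dish none
side oil_bottle p0.52 c 456 82 size 71 25 longdir 12.9 box [202 195 210 211]
side memory_stick none
side marker_pen p0.68 c 452 -364 size 117 15 longdir -85.5 box [342 223 388 230]
side dish_mat none
side bottle_mat p0.66 c 453 82 size 72 72 longdir -6.0 box [192 200 224 221]
side stick_mat p0.86 c 449 -158 size 77 74 longdir 4.0 box [276 207 308 234]
side marker_mat p0.73 c 456 -364 size 150 46 longdir -85.8 box [337 221 395 236]
side forceps p0.44 c 519 121 size 57 12 longdir -82.4 box [190 189 227 194]
side cover_glass_box p0.44 c 512 -44 size 38 29 longdir 7.6 box [248 192 261 199]
oil_bottle [453.1  83.8] [-1.3 -2.6  1.4  2.1]
```

View pics/w8.png

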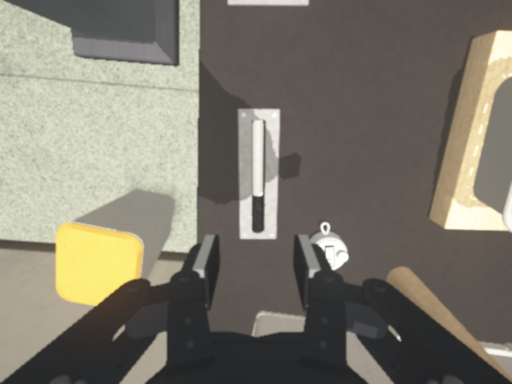

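View pics/s8.png

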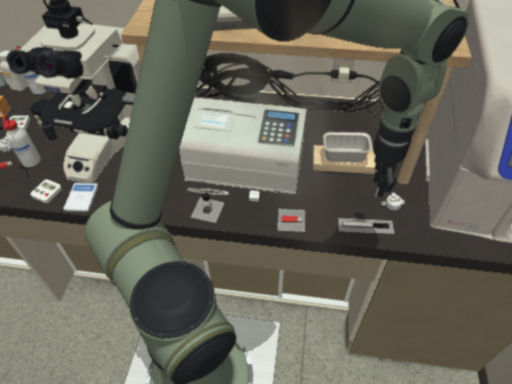

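The marker covers its bar at (258,175). In the side view the stick (291,219), bottle (207,205) and marker (365,225) are all in place, and the forceps and box haven't moved.

```bash
python3 -c "
from workcell import robot
print(robot.hand_in())"
```

```text
the job is handed in; nothing more can be done
None
```

The petri dish, bottle, memory stick and marker are each on their own mat and aligned to within a few mm by camera; the forceps and white box were left alone, and the job was handed in at about 25 s of the 120 s allowed, with no verdict returned.

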